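Close the bonding press on two shell halves and hold it under pressure

ROBOT

A 6-joint arm with a two-finger parallel gripper is mounted at the origin on a cart in front of the work surface, level with it; the furniture and walls round the work are solid. World frame = base frame: x ahead of the robot, y to its left, z up, the work surface at z = 0. Lengths are in mm, angles in rad, forces in N, time in s.
With the tool pointing down it reaches from about 275 to 875 mm from the base axis. Payload 12.5 kg.
Tool frame: the origin (TCP) lies on the centre line of the jaws, within the pads' length; the fingertips stand 17 mm ahead of it and the grasp point (between the pads) lies 2 mm behind it; z points along the fingers, y is the line along which they close (so a half turn about z gives the same grasp; the last joint's range is limited). The gripper opens to 85 mm and grips with 20 to 120 N. Pads are 22 mm wide; open, the fingers measure 114 mm over their backs; the gripper's body (76 mm by 85 mm) begins 54 mm behind the grasp point. The pads swing forward as they close: fully open they stand 13 mm farther back than shut.
Start: joints at [1.17, 0.351, 1.652, -0, 1.139, -0.085], TCP at [170.786, 522.797, 248.29] pointing down, gripper open.
Joint ranges: [-2.75, 2.75], [-0.79, 2.1], [0.01, 2.65], [-1.57, 4.71], [0.07, 3.14], [-2.87, 2.87]. Speed limits (rad/s): [2.22, 2.22, 2.79, 3.14, 3.14, 3.14].

INTERFACE

Orientations are given as a unit quaternion [x, y, z, w].
In Python, from station import bot gives the robot as it stands.
- The arm moves only by the tool carry_out, never from a script. Its argument "motion" is a list of rows, each an object with "linear": the shift along the world's x, y, z scaled (see below), a list of three; "twist": the turn about the world's z scaled (see below). In form: [{"linear": [tx, ty, tz], "twist": twist}, ...]. A call has 1 to 12 rows; each row is the pose to reach, as a shift and turn from the pose commanded when the call began; what a row does not reach only later rows make up. The controller multiplies each number of a shift by 0.15 m and each number of a turn by 90 degrees. A row lasts 1/8 s, in which the tool goes at most 62.5 mm and 10.7 degrees, less where a joint would pass 70% of its speed; a pose out of reach is approached as far as the arm can. A call with a number of a shift or a turn outside -1 to 1 is refused whole. A call with a gripper value outside its range is refused whole. "jaw" is the opening, from 0 (shut) to 1 (fully open), set as the call begins (left out, the last holds). The fingers move at their own pace and stop on an object; "squeeze" is the grip in N (left out, the last holds). Time passes only in rows, so rows that repeat a pose let the fingers close. It gives the time, the measured TCP pose, the force, the opening and the grip force at its end, in the units of the state.
- bot.get_obs(): the state, without advancing time (a new reading comes with each control period).
- bot.capture(name): name is "scene" or "top" or "wrist"; returns a dict with "image" (384x512x3 uint8, blue, green, red), "K" (3x3 intrinsics, pixels), "cam_to_world" (4x4, takes a point from camera to world coordinates). Camera axes: x right, y up, looking along -z (the intrinsics and any distortion apply to the point x, -y, -z); pixel columns grow to the right and rows downward; lengths in mm; the calibration is good to about 2 mm. A picture is of the moment at which its call begins. There is no depth.
- bot.finish_job(): hands the job in; it is judged then, once.
The state is a dict: "t": time; "joint_positions": joint angles; "dq": joint speeds; "joint_efforts": joint torques, N m; "tcp_pos": TCP position; "ee_rot": TCP orientation; "contact_force": force on the tool from outside, world axes, zero at the start; "wrist_torque": the same for the moment, N m; "width": opening from 0.0 (shut) to 1.0 (fully open); "grip_force": force on a finger pad.
Only numpy, scipy, OpenCV 4.12 (cv2) and the standard library are available. Lean on these libraries where they do the work, as an engineer would, in place of code of your own. Each camera call takes 0.05 s, during which the arm holds its last target. There are 200 camera calls.

TASK

The two printed shell halves lie in the jaws of the small hand-lever bonding press and must be held together under pressure. Keep the safety catch across the lever while you swing the upper jaw over and right down, so that the shells meet edge to edge; only then flip the catch clear by pushing its thumb piece down, and pull the press lever by its cross handle all the way down to its stop. Finish holding it there: the lever springs back up if let go, so do not let go of the handle, and leave the tools and parts lying around the press where they are.

Things in the scene. Friction and masses are not known exactly. Their poses are not given: they have to be found in the camera images.
- bond_press: Hand-lever press, fixed to the worktop. Press frame: origin on the worktop under the lower shell's centre, x to the lever bracket at the back, y left, z up; coordinates below in mm. Grey base plate x -68..116, y -62..70, 12 thick. Black lower nest, grey shell's rim at z 32. Lever bracket x 53..107, y -20..20, z 103 (lug on its right to z 133). Catch post x 52..62, y 26..46, z 125
- upper_jaw (a joint): Upper jaw angle (rad): 0 = shut, shells edge to edge (dead stop); 1.6 to 1.95 = standing open on the left. Axis along press x through jaw_hinge; it shuts over to the right. Stiff hinge (0.16 N m): it stays where left. Flat frame 68 x 64 x 24 mm with a white shell, open side to the lower one; shut it lies at y -32..32, z 38..59
- jaw_hinge (a point): point on the jaw's hinge axis, press frame (0, 50, 32)
- jaw_tab (a point): Grip point in the ribbed tab on the jaw's free edge, near its front corner: 22 mm wide along press x, 10 thick, sticking out 36; point 11 mm from its end, 25 from the jaw frame, 108 from the hinge axis. Jaw shut: (-22, -57, 48). Pinched across the 22 mm (fingers closing along press x) it pivots stiffly between downward fingers, lagging up to 0.1 rad; press the tab down to seat the jaw
- safety_catch (a joint): angle of the safety catch (rad): 0 = on, its steel cross bar lies in front of the lever and blocks it; about 1.1 and more = clear of the lever; 1.40 = stop. It turns about an axis along the press's x through catch_pivot and stays where it is left (0.04 N m friction)
- catch_pivot (a point): point on the catch's axis in line with the thumb piece, press frame (44, 36, 115)
- catch_thumb (a point): Middle of the upper face of the catch's ribbed thumb piece on the left of the press, 16 mm along x, 22 long, 48 from the axis. Catch on: slopes up to the left at 35 degrees, point at (44, 73, 145). Pushing it straight down flips the catch: at 1.40 it slopes down at 45 degrees, point at (44, 72, 84). Nothing but the base plate lies under it
- press_lever (a joint): Press lever angle (rad): 0 = parked, leaning 0.30 back from upright; 1.871 = level at its down stop, handle to the robot. Axis along press y through lever_pivot. With the catch on it moves only about 0.1. A spring returns it: pulling takes about 2 N at the handle at first and 10 N at the stop; let go, it flies up
- lever_pivot (a point): point on the lever's axis, press frame (75, 0, 85)
- pull_handle: Black revolving cross handle at the lever's end: round bar 24 mm in diameter, 36 long along press y, flat ends left and right, turning freely on its own axis; origin at its centre, 155 from the lever's axis; arm 16 wide. Parked: (121, 0, 233); down: (-80, 0, 85). Pinched across its ends or its diameter, it lets downward fingers stay as they are while the lever swings
- jaw_button: Steel button 22 mm across, 4 high, on top of the upper jaw (shut: top at z 62.5). The lever's sprung rubber plunger meets it over the last 0.07 rad of the lever's way down and presses with about 12 N at the stop. Origin: centre of its underside
- uv_torch: bystander: short black hand torch, 109 x 36 x 31 mm, lying to the right of the press; origin under its middle
- syringe_1: bystander: clear syringe, 115 x 27 x 18 mm, lying to the left of the press; origin under its middle
- flush_cutter_1: bystander: small side cutter, 145 x 50 x 12 mm, lying right of the press towards the back; origin under its middle
- jar_supports: bystander: clear jar with a black screw lid, 65 mm across and 93 mm high, left of the press towards the back; origin under its middle
- brush_1: bystander: teal-handled cleaning brush, 164 x 22 x 12 mm, lying left of the press towards the front; origin under its middle
- part_bracket: bystander: white printed bracket (a flat foot with an upright tongue), 28 x 44 x 26 mm, standing behind the press; origin under its middle

How it is judged:
By the outcome, as a careful person would: the job done as asked, in the order asked, and still so for the second after the job is handed in, while the arm keeps its last pose, push and grip.
It also fails if it takes over 69 s, if anything falls off the work surface, if the arm or the gripper's body presses on something with over 40 N, if the wrist force passes 120 N, or if a joint passes its speed limit or range.

## Working session

There is one attempt and no reset: what is moved stays moved. The work goes in short steps, Python scripts to look and compute and a tool call to move; the robot and the scene stay as the last step left them, time stands still between calls to the robot, and variables do not carry over. Pictures are saved under pics/ and viewed, at most 10 in all, crops included, and the job is handed in when it is done.

Besides the shell and the picture viewer there is one more tool, called after "Emit:" as a command line: name --argument value ..., lists and objects as JSON in quotes. carry_out: Moves the arm, as the interface text tells. Shifts and turns lie within -1 to 1; 1 stands for 0.15 m of shift or 90 degrees of turn. Its arguments: {"type":"object","properties":{"motion":{"type":"array","items":{"type":"object","properties":{"linear":{"type":"array","items":{"type":"number","minimum":-1,"maximum":1}},"twist":{"type":"number","minimum":-1,"maximum":1}}}},"jaw":{"type":"number"},"squeeze":{"type":"number"}},"required":["motion"]}

```bash
mkdir -p pics; ls; python3 - <<'E'
from station import bot
import cv2,numpy as np
o=bot.get_obs();print(o)
for n in("scene","top"):
    c=bot.capture(n);cv2.imwrite(f"pics/{n}0.png",c["image"]);np.savez(f"pics/{n}0.npz",K=c["K"],T=c["cam_to_world"]);print({k:v for k,v in c.items() if k!="image"})
    cv2.imwrite(f"pics/{n}0b.png",cv2.resize(c["image"],(800,600),interpolation=cv2.INTER_CUBIC))
E
```

```text
pics
{'t': 0.0, 'joint_positions': array([ 1.17039003e+00,  3.51228942e-01,  1.65244624e+00,  9.18100869e-06,
        1.13911579e+00, -8.46101026e-02]), 'dq': array([-0.00057627, -0.00092104, -0.0009822 , -0.00043509,  0.00236973,
        0.00013321]), 'joint_efforts': array([-1.66312668e-05, -5.06103158e+01, -2.91412979e+01, -1.07420235e-04,
        4.50065723e-03, -3.29712168e-05]), 'tcp_pos': array([170.66726405, 522.50875087, 247.75399331]), 'ee_rot': array([ 1.57244672e-01,  9.87559494e-01, -5.80623887e-04, -1.47926732e-04]), 'contact_force': array([0.73159898, 0.28640943, 0.24049839]), 'wrist_torque': array([ 0.01024742, -0.06856867, -0.03535393]), 'grip_force': 0.0, 'width': 1.0043712919714343}
{'K': array([[400.73470101,   0.        , 256.83817322],
       [  0.        , 400.73470101, 192.78221629],
       [  0.        ,   0.        ,   1.        ]]), 'cam_to_world': array([[ 7.98401389e-01,  2.88845662e-01, -5.28321309e-01,
         1.16363493e+02],
       [-6.01891684e-01,  4.07306809e-01, -6.86897055e-01,
        -5.80796137e+02],
       [ 1.67816323e-02,  8.66411765e-01,  4.99048124e-01,
         6.12381051e+02],
       [ 0.00000000e+00,  0.00000000e+00,  0.00000000e+00,
         1.00000000e+00]])}
{'K': array([[417.60262496,   0.        , 254.85197481],
       [  0.        , 417.60262496, 189.8293571 ],
       [  0.        ,   0.        ,   1.        ]]), 'cam_to_world': array([[-6.81310069e-04,  9.95916027e-01, -9.02818012e-02,
         5.07761809e+02],
       [-9.99993354e-01, -3.55173359e-04,  3.62844667e-03,
         4.08336575e+01],
       [ 3.58156250e-03,  9.02836733e-02,  9.95909650e-01,
         1.22557036e+03],
       [ 0.00000000e+00,  0.00000000e+00,  0.00000000e+00,
         1.00000000e+00]])}
```

View pics/scene0b.png

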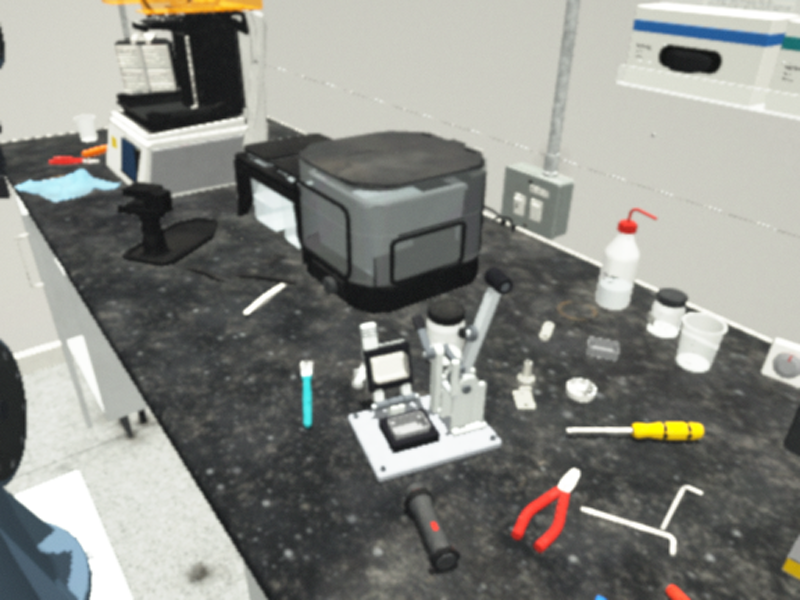

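View pics/top0b.png

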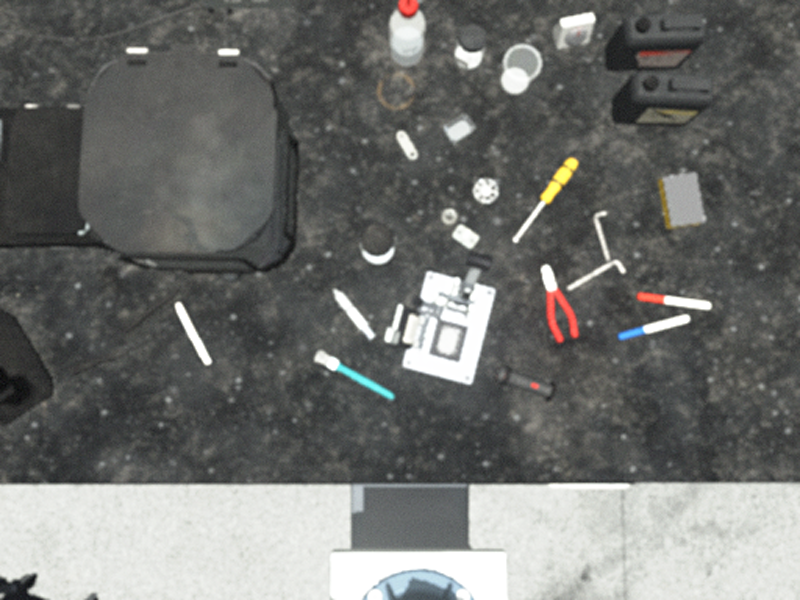

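The scene view shows the press at about (430,400) and the top view at about (450,325), in 800x600 pixels. The jaw stands open to the left and the lever leans back. I'll enlarge both.

```bash
python3 - <<'E'
import cv2,numpy as np
t=cv2.imread("pics/top0.png")[160:250,240:320]; s=cv2.imread("pics/scene0.png")[165:310,220:330]
t=cv2.resize(t,None,fx=5,fy=5,interpolation=cv2.INTER_CUBIC); s=cv2.resize(s,None,fx=3.6,fy=3.6,interpolation=cv2.INTER_CUBIC)
o=np.zeros((530,800,3),np.uint8);o[:450,:400]=t;o[:522,402:798]=s[:522,:396]
cv2.imwrite("pics/crop0.png",o)
E
```

```text
(no output)
```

View pics/crop0.png

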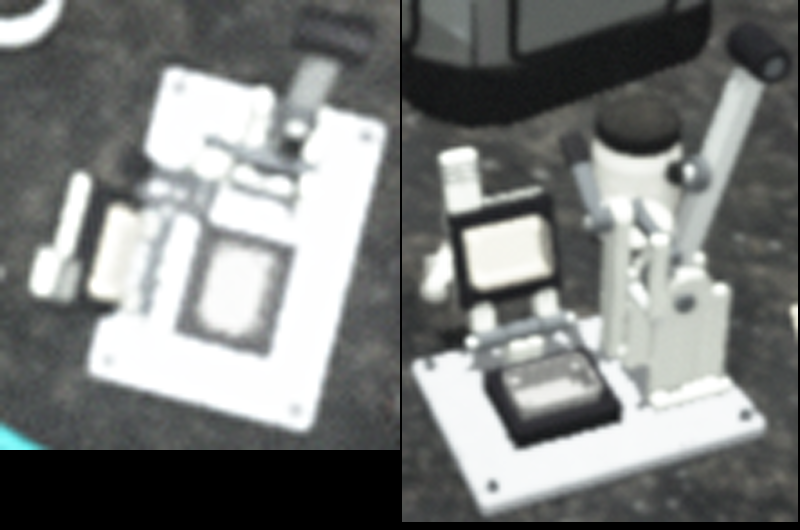

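The crop shows the plate corners in the top view at (92,375), (308,430), (386,125) and (170,68). The handle is at (337,33) in the top view and (757,53) in the scene view, and the jaw tab tip is at (459,153) in the scene view. I'll fit the press pose and the jaw angle from these.

```bash
cat > h.py <<'E'
import numpy as np
from scipy.optimize import least_squares
C={n:np.load(f"pics/{n}0.npz") for n in("scene","top")}
def proj(n,P,T=None,K=None):
    T=C[n]["T"] if T is None else T;K=C[n]["K"] if K is None else K
    q=(np.atleast_2d(P)-T[:3,3])@T[:3,:3]
    return np.c_[K[0,0]*q[:,0]/-q[:,2]+K[0,2],K[1,1]*-q[:,1]/-q[:,2]+K[1,2]]
def R(y):c,s=np.cos(y),np.sin(y);return np.array([[c,-s,0],[s,c,0],[0,0,1]])
def w(p,P):return np.atleast_2d(P)@R(p[2]).T+[p[0],p[1],0]
def tab(a,r=108,x=-22,off=0):
    t=np.arctan2(16,-107)-a
    return np.array([x,50+r*np.cos(t),32+r*np.sin(t)])
E
python3 - <<'E'
from h import *
tp=lambda u,v:(240+u/5,160+v/5)
sc=lambda u,v:(220+(u-402)/3.6,165+v/3.6)
P=np.array([[-68,70,12],[-68,-62,12],[116,-62,12],[116,70,12],[121,0,233]],float)
T=np.array([tp(90,377),tp(309,432),tp(387,122),tp(167,67),tp(337,33)])
S=np.array([sc(411,364),sc(489,514),sc(768,424),sc(757,53)])
def f(q):
    return np.r_[(proj("top",w(q,P))-T).ravel(),(proj("scene",w(q,P[[0,1,2,4]]))-S).ravel()]
r=least_squares(f,[520,-30,-.25],loss='soft_l1',x_scale=[1,1,.01]);print(r.x,np.round(f(r.x).reshape(-1,2),1))
p=r.x;np.save("p.npy",p)
for a in(1.6,1.7,1.8,1.95):
    tip=tab(a,119)
    s=proj("scene",w(p,tip))[0];t=proj("top",w(p,tip))[0]
    print(a,"tip scene",(s-[220,165])*3.6+[402,0],"top",(t-[240,160])*5)
for n,q in dict(tabshut=(-22,-57,48),thumb=(44,73,145),hup=(121,0,233),hdn=(-80,0,85)).items():print(n,w(p,np.array(q,float)),((proj("scene",w(p,q))-[220,165])*3.6+[402,0]),(proj("top",w(p,q))-[240,160])*5)
E
```

```text
[ 5.35582743e+02 -5.91235146e+01 -2.42573300e-01] [[ 0.8 -0.3]
 [ 1.4 -0.3]
 [ 0.3  0.1]
 [ 0.4  0.4]
 [-0.3  0.3]
 [-0.6 -0.1]
 [-1.  -1.8]
 [ 0.4 -0.6]
 [ 0.3 -0.3]]
1.6 tip scene [475.60363397 165.12862485] top [116.7349586 292.4858057]
1.7 tip scene [468.70374642 159.26773222] top [ 94.79330966 287.2058767 ]
1.8 tip scene [462.17267751 155.39821081] top [ 73.5733343 282.164707 ]
1.95 tip scene [453.18831114 153.25388949] top [ 43.67661421 275.1865251 ]
tabshut [[ 500.53535686 -109.17029977   48.        ]] [[558.49762493 431.73631129]] [[333.85421524 351.17199552]]
thumb [[595.82925956   1.17040945 145.        ]] [[574.79214694 147.89298646]] [[143.07333306 168.08869144]]
hup [[653.0402359  -88.18788164 233.        ]] [[758.01055974  52.07370387]] [[335.4801554   34.30014254]]
hdn [[457.92489694 -39.90740418  85.        ]] [[425.41857701 344.17327854]] [[215.75389593 430.6600492 ]]
```

Emit:
carry_out --motion '[{"linear": [0.2,-0.27,0.03],"twist": -0.08},{"linear": [0.4,-0.54,0.06],"twist": -0.16},{"linear": [0.61,-0.8,0.09],"twist": -0.24},{"linear": [0.61,-0.8,0.09],"twist": -0.24}]' --jaw 0.55

```text
t: 0.6
tcp_pos: [263.7, 401.0, 262.0]
ee_rot: [0.342, 0.94, -0.0, 0.0]
contact_force: [-0.3, 0.7, 0.4]
width: 0.549
grip_force: 0.0
```

Emit:
carry_out --motion '[{"linear": [0.2,-0.27,0.03],"twist": -0.08},{"linear": [0.4,-0.54,0.06],"twist": -0.16},{"linear": [0.61,-0.8,0.09],"twist": -0.24},{"linear": [0.61,-0.8,0.09],"twist": -0.24}]'

```text
t: 1.1
tcp_pos: [355.0, 281.7, 275.4]
ee_rot: [0.511, 0.859, 0.0, 0.0]
contact_force: [-0.5, 0.3, 0.1]
width: 0.552
grip_force: 0.0
```

Emit:
carry_out --motion '[{"linear": [0.2,-0.27,0.03],"twist": -0.08},{"linear": [0.4,-0.54,0.06],"twist": -0.16},{"linear": [0.61,-0.8,0.09],"twist": -0.24},{"linear": [0.61,-0.8,0.09],"twist": -0.24}]'

```text
t: 1.6
tcp_pos: [446.4, 162.2, 288.6]
ee_rot: [0.663, 0.749, -0.0, -0.0]
contact_force: [-0.2, -0.0, 0.1]
width: 0.544
grip_force: 0.0
```

Emit:
carry_out --motion '[{"linear": [0.2,-0.27,0.03],"twist": -0.08},{"linear": [0.4,-0.54,0.06],"twist": -0.16},{"linear": [0.61,-0.8,0.09],"twist": -0.233},{"linear": [0.61,-0.8,0.09],"twist": -0.233},{"linear": [0.61,-0.8,0.09],"twist": -0.233}]'

```text
t: 2.22
tcp_pos: [536.2, 44.5, 301.7]
ee_rot: [0.786, 0.618, -0.0, -0.001]
contact_force: [0.3, -0.2, 0.4]
width: 0.546
grip_force: 0.0
```

```bash
python3 - <<'E'
from station import bot
import cv2,numpy as np
o=bot.get_obs();print(o['t'],o['tcp_pos'],o['ee_rot'],o['joint_positions'],o['width'])
c=bot.capture("wrist");np.savez("pics/w1.npz",K=c["K"],T=c["cam_to_world"]);print(c["K"],c["cam_to_world"])
cv2.imwrite("pics/w1.png",cv2.resize(c["image"],(800,600),interpolation=cv2.INTER_CUBIC))
E
```

```text
2.225 [536.1644274   44.51677984 301.72404549] [ 7.86256310e-01  6.17900095e-01 -3.57736417e-04 -5.99604647e-04] [-3.92873087e-03  2.78727914e-01  1.61509526e+00  5.22477037e-04
  1.24907502e+00  2.34563426e-01] 0.5459791312538056
[[267.32869563   0.         256.9715324 ]
 [  0.         267.32869563 188.37725841]
 [  0.           0.           1.        ]] [[ 9.71749324e-01  2.25047527e-01  7.11116152e-02  5.53350145e+02]
 [-2.36009184e-01  9.28747235e-01  2.85881513e-01  1.17157772e+02]
 [-1.70778840e-03 -2.94588161e-01  9.55622781e-01  4.27200793e+02]
 [ 0.00000000e+00  0.00000000e+00  0.00000000e+00  1.00000000e+00]]
```

View pics/w1.png

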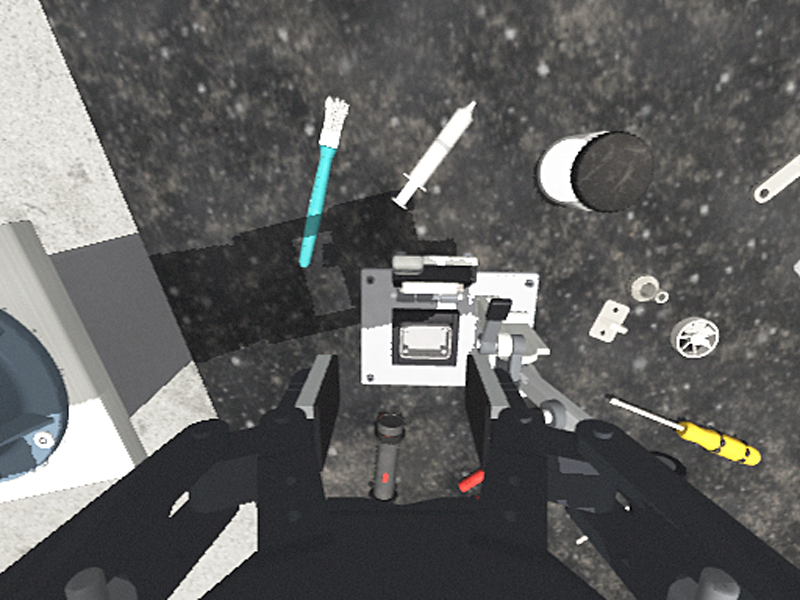

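The wrist view shows the press square to the image: plate corners at about (361,270), (540,273) and (362,384), the tab at (408,264) and the thumb piece at (497,308). Next is an enlarged crop to refine these.

```bash
python3 - <<'E'
import cv2
i=cv2.imread("pics/w1.png")[240:400,340:560]
cv2.imwrite("pics/w1c.png",cv2.resize(i,None,fx=3.6,fy=3.6,interpolation=cv2.INTER_CUBIC))
E
```

```text
(no output)
```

View pics/w1c.png

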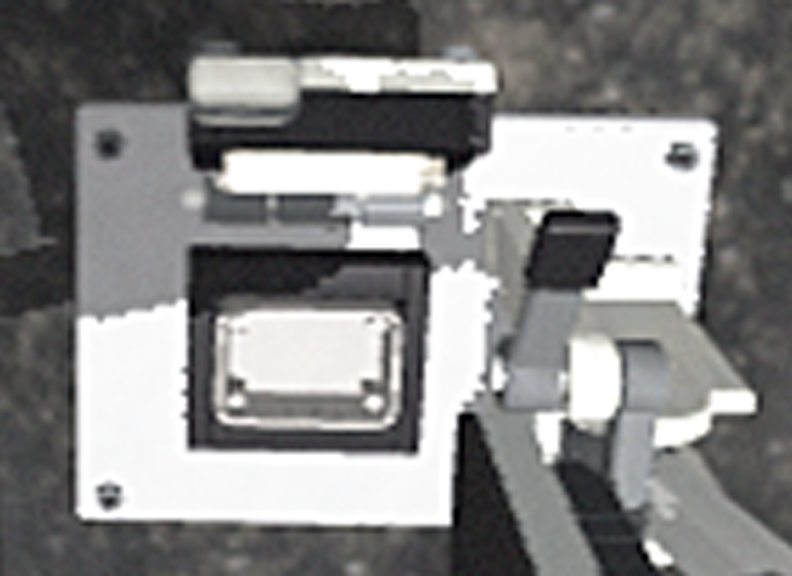

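```bash
python3 - <<'E'
from h import *
W=np.load("pics/w1.npz")
tp=lambda u,v:(240+u/5,160+v/5)
sc=lambda u,v:(220+(u-402)/3.6,165+v/3.6)
wr=lambda u,v:((340+u/3.6)*.64,(240+v/3.6)*.64)
P=np.array([[-68,70,12],[-68,-62,12],[116,-62,12],[116,70,12],[121,0,233]],float)
T=np.array([tp(90,377),tp(312,432),tp(387,122),tp(167,67),tp(337,33)])
S=np.array([sc(411,364),sc(489,514),sc(768,424),sc(757,53)])
V=np.array([wr(75,104),wr(76,522),wr(717,118),wr(575,250),wr(245,83)])
pw=lambda X:proj("",X,W["T"],W["K"])
def f(q):
    tip=tab(q[3],119)
    return np.r_[(proj("top",w(q,P))-T).ravel(),(proj("scene",w(q,P[[0,1,2,4]]))-S).ravel(),2*(pw(w(q,np.vstack([P[[0,1,3]],[44,73,145],tip])))-V).ravel(),proj("scene",w(q,tip))[0]-sc(459,153)]
r=least_squares(f,[535,-59,-.24,1.85],loss='soft_l1',x_scale=[1,1,.01,.02]);print(r.x,np.round(f(r.x).reshape(-1,2),1))
p=r.x;np.save("p.npy",p)
a=p[3];print("tab grip",tab(a),w(p,tab(a)), "dir angle deg",90-np.degrees(a))
for n,q in dict(tabshut=(-22,-57,48),thumb=(44,73,145),thumbdn=(44,72,84),hup=(121,0,233),hdn=(-80,0,85)).items():print(n,w(p,np.array(q,float)))
E
```

```text
[ 5.36121271e+02 -5.63378958e+01 -2.56787532e-01  1.91269314e+00] [[-0.4 -0.9]
 [-0.5 -0.2]
 [-0.2  0.4]
 [ 0.1 -0. ]
 [-0.8  0.2]
 [-0.7 -1.2]
 [-2.2 -3. ]
 [-0.3 -0.8]
 [-0.1 -0.5]
 [-0.3  0.7]
 [ 0.9 -0.4]
 [ 1.7 -0. ]
 [-0.5  3.8]
 [ 0.   0.1]
 [-0.9 -0.7]]
tab grip [-22.         100.85901266 127.27518476] [[540.45827334  46.80148    127.27518476]] dir angle deg -19.589244189070385
tabshut [[ 500.36607269 -105.88147035   48.        ]]
thumb [[597.21870435   3.09360818 145.        ]]
thumbdn [[596.96472962   2.12639733  84.        ]]
hup [[653.15378452 -87.06883858 233.        ]]
hdn [[458.744403   -36.01991717  85.        ]]
```

Emit:
carry_out --motion '[{"linear": [0.025,0.03,-0.25],"twist": -0.009},{"linear": [0.025,0.03,-0.5],"twist": -0.009},{"linear": [0.025,0.03,-0.75],"twist": -0.009},{"linear": [0.025,0.03,-0.9],"twist": -0.009},{"linear": [0.025,0.03,-0.9],"twist": -0.009}]'

```text
t: 2.9
tcp_pos: [539.2, 48.6, 166.1]
ee_rot: [0.791, 0.612, -0.001, -0.001]
contact_force: [-0.9, 0.3, 0.4]
width: 0.552
grip_force: 0.0
```

```bash
python3 - <<'E'
from station import bot
import cv2,numpy as np
o=bot.get_obs();print(o['t'],o['tcp_pos'],o['contact_force'])
c=bot.capture("wrist");s=bot.capture("scene")
np.savez("pics/w2.npz",K=c["K"],T=c["cam_to_world"])
a=cv2.resize(c["image"][100:292,192:384],(400,400),interpolation=cv2.INTER_CUBIC);b=cv2.resize(s["image"][150:300,200:350],(400,400),interpolation=cv2.INTER_CUBIC)
cv2.imwrite("pics/c2.png",np.hstack([a,b]))
from h import *
p=np.load("p.npy")
print((proj("",w(p,[tab(p[3],119),tab(p[3])]),c["cam_to_world"],c["K"])-[192,100])*400/192)
E
```

```text
2.9 [539.22426094  48.62351063 166.14716083] [-0.86192692  0.30388732  0.37205432]
[[143.35396622 257.41167084]
 [142.91797514 259.46380556]]
```

View pics/c2.png

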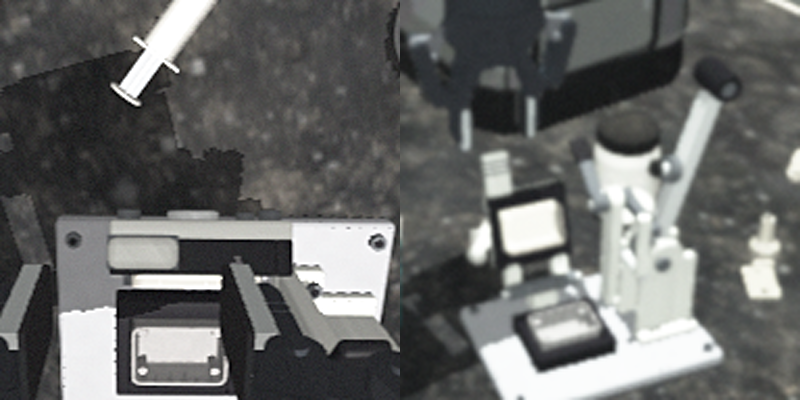

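The tab end is centred at (144,252) in the left crop, within about 2 px of the predicted point, and it lies between the fingers. I'll go down and grip.

Emit:
carry_out --motion '[{"linear": [0.006,0,-0.08]},{"linear": [0.006,0,-0.16]},{"linear": [0.006,0,-0.24]},{"linear": [0.006,0,-0.24]},{"linear": [0.006,0,-0.24]}]'

```text
$.motion[0]: bad value
```

Emit:
carry_out --motion '[{"linear": [0,0,0]},{"linear": [0,0,0]},{"linear": [0,0,0]},{"linear": [0,0,0]},{"linear": [0,0,0]},{"linear": [0,0,0]}]' --jaw 0 --squeeze 35

```text
$.motion[0]: bad value
```

Emit:
carry_out --motion '[{"linear": [0.006,0.0,-0.08],"twist": 0.0},{"linear": [0.006,0.0,-0.16],"twist": 0.0},{"linear": [0.006,0.0,-0.24],"twist": 0.0},{"linear": [0.006,0.0,-0.24],"twist": 0.0},{"linear": [0.006,0.0,-0.24],"twist": 0.0}]' --jaw 0.55

```text
t: 3.62
tcp_pos: [541.6, 47.3, 131.4]
ee_rot: [0.792, 0.611, 0.0, 0.0]
contact_force: [0.7, -0.1, -0.0]
width: 0.551
grip_force: 0.0
```

Emit:
carry_out --motion '[{"linear": [0,0,0],"twist": 0},{"linear": [0,0,0],"twist": 0},{"linear": [0,0,0],"twist": 0},{"linear": [0,0,0],"twist": 0},{"linear": [0,0,0],"twist": 0},{"linear": [0,0,0],"twist": 0}]' --jaw 0 --squeeze 40

```text
t: 4.38
tcp_pos: [541.0, 47.7, 131.7]
ee_rot: [0.792, 0.611, -0.0, -0.001]
contact_force: [-3.4, 3.2, 5.0]
width: 0.248
grip_force: 40.7
```

```bash
cat > arc.py <<'E'
from h import *
p=np.load("p.npy")
def rows(tcp,das,cmd):  # angles closed so far -> rows relative to cmd
    g=(np.array(tcp)+[0,0,2]-[p[0],p[1],0])@R(p[2])
    v=g[1:]-[50,32];r=np.hypot(*v);t0=np.arctan2(v[1],v[0])
    print("g",g,"r",r,"t0",np.degrees(t0))
    for d in das:
        t=t0+d
        q=w(p,[g[0],50+r*np.cos(t),32+r*np.sin(t)])[0]-[0,0,2]
        print(round(d,2),np.round((q-cmd)/150,3),q.round(1))
E
python3 - <<'E'
from arc import *
c=np.array([541.0,47.7,131.7])
rows(c,np.linspace(0,1.0,11),c)
rows(c,np.linspace(1,1.92,10),np.array([539.5,47.3,131.5])*0+c)
E
```

```text
g [-21.70423748 101.86565584 133.7       ] r 114.16188618010455 t0 62.979019372806775
0.0 [0. 0. 0.] [541.   47.7 131.7]
0.1 [-0.018 -0.067  0.031] [538.4  37.6 136.4]
0.2 [-0.036 -0.137  0.055] [535.6  27.2 140. ]
0.3 [-0.055 -0.209  0.072] [532.8  16.4 142.5]
0.4 [-0.074 -0.282  0.081] [529.9   5.4 143.9]
0.5 [-0.093 -0.355  0.083] [527.   -5.6 144.1]
0.6 [-0.113 -0.429  0.077] [524.1 -16.6 143.2]
0.7 [-0.132 -0.501  0.063] [521.3 -27.5 141.2]
0.8 [-0.15  -0.572  0.042] [518.5 -38.1 138.1]
0.9 [-0.168 -0.64   0.014] [515.8 -48.3 133.8]
1.0 [-0.185 -0.706 -0.021] [513.2 -58.1 128.6]
g [-21.70423748 101.86565584 133.7       ] r 114.16188618010455 t0 62.979019372806775
1.0 [-0.185 -0.706 -0.021] [513.2 -58.1 128.6]
1.1 [-0.202 -0.768 -0.063] [510.7 -67.6 122.2]
1.2 [-0.217 -0.827 -0.112] [508.4 -76.3 114.9]
1.31 [-0.231 -0.88  -0.167] [506.3 -84.3 106.6]
1.41 [-0.244 -0.928 -0.227] [504.5 -91.5  97.6]
1.51 [-0.254 -0.969 -0.292] [502.8 -97.7  87.8]
1.61 [-0.264 -1.004 -0.361] [ 501.5 -102.9   77.5]
1.72 [-0.271 -1.032 -0.434] [ 500.4 -107.    66.7]
1.82 [-0.276 -1.052 -0.508] [ 499.6 -110.1   55.4]
1.92 [-0.28  -1.065 -0.585] [ 499.1 -112.1   43.9]
```

Emit:
carry_out --motion '[{"linear": [-0.018,-0.067,0.031],"twist": 0},{"linear": [-0.036,-0.137,0.055],"twist": 0},{"linear": [-0.055,-0.209,0.072],"twist": 0},{"linear": [-0.074,-0.282,0.081],"twist": 0},{"linear": [-0.093,-0.355,0.083],"twist": 0},{"linear": [-0.113,-0.429,0.077],"twist": 0},{"linear": [-0.132,-0.501,0.063],"twist": 0},{"linear": [-0.15,-0.572,0.042],"twist": 0},{"linear": [-0.168,-0.64,0.014],"twist": 0},{"linear": [-0.185,-0.706,-0.021],"twist": 0}]'

```text
t: 5.62
tcp_pos: [512.7, -58.6, 128.6]
ee_rot: [0.792, 0.611, -0.001, -0.001]
contact_force: [-8.3, 1.0, 9.2]
width: 0.24
grip_force: 38.7
```

Emit:
carry_out --motion '[{"linear": [-0.017,-0.062,-0.042],"twist": 0},{"linear": [-0.032,-0.121,-0.091],"twist": 0},{"linear": [-0.046,-0.174,-0.146],"twist": 0},{"linear": [-0.059,-0.222,-0.206],"twist": 0},{"linear": [-0.069,-0.263,-0.271],"twist": 0},{"linear": [-0.079,-0.298,-0.34],"twist": 0},{"linear": [-0.086,-0.326,-0.413],"twist": 0},{"linear": [-0.091,-0.346,-0.487],"twist": 0}]'

```text
t: 6.62
tcp_pos: [498.7, -110.7, 54.9]
ee_rot: [0.792, 0.611, -0.001, -0.001]
contact_force: [-6.5, 1.0, 5.0]
width: 0.246
grip_force: 55.5
```

Emit:
carry_out --motion '[{"linear": [-0.003,-0.01,-0.035],"twist": 0},{"linear": [-0.003,-0.012,-0.065],"twist": 0},{"linear": [-0.003,-0.012,-0.075],"twist": 0},{"linear": [-0.003,-0.012,-0.075],"twist": 0}]'

```text
t: 7.12
tcp_pos: [498.2, -112.6, 43.7]
ee_rot: [0.792, 0.611, -0.001, -0.001]
contact_force: [-8.6, -6.0, 2.9]
width: 0.242
grip_force: 58.5
```

Emit:
carry_out --motion '[{"linear": [0,0,-0.015],"twist": 0},{"linear": [0,0,-0.03],"twist": 0},{"linear": [0,0,-0.03],"twist": 0},{"linear": [0,0,-0.03],"twist": 0}]'

```text
t: 7.62
tcp_pos: [498.2, -112.5, 39.2]
ee_rot: [0.792, 0.611, -0.001, -0.001]
contact_force: [-7.2, -4.7, 2.3]
width: 0.243
grip_force: 61.4
```

```bash
python3 - <<'E'
from station import bot
import cv2,numpy as np
o=bot.get_obs();print(o['t'],o['tcp_pos'],o['contact_force'])
c=bot.capture("wrist");s=bot.capture("scene")
a=cv2.resize(c["image"][80:300,160:380],(400,400),interpolation=cv2.INTER_CUBIC);b=cv2.resize(s["image"][170:310,220:360],(400,400),interpolation=cv2.INTER_CUBIC)
cv2.imwrite("pics/c3.png",np.hstack([a,b]))
E
```

```text
7.625 [ 498.19010173 -112.46781575   39.18748714] [-7.24446554 -4.70630874  2.3413169 ]
```

View pics/c3.png

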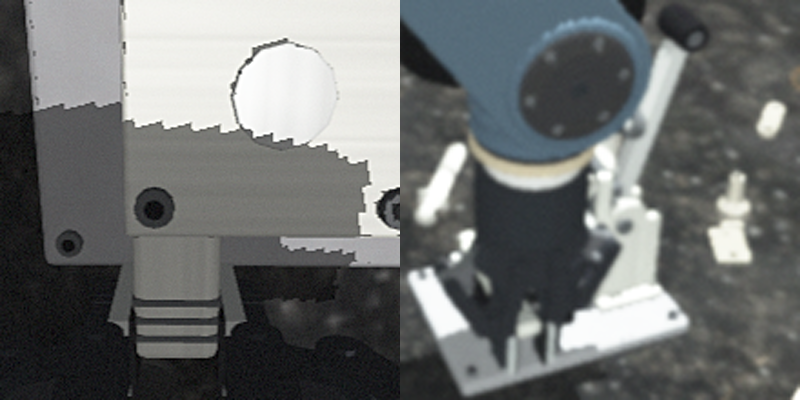

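```bash
python3 - <<'E'
from station import bot
from h import *
p=np.load("p.npy");c=bot.capture("wrist")
def rot(P,a):
    P=np.array(P,float);d=P[:,1:]-[50,32];cs,sn=np.cos(-a),np.sin(-a)
    P[:,1:]=np.c_[d[:,0]*cs-d[:,1]*sn,d[:,0]*sn+d[:,1]*cs]+[50,32];return P
for a in(0,.05,.1,.15,.2):
    q=proj("",w(p,rot([[0,0,62.5],[-33,-68,53],[-11,-68,53],[-34,-32,59]],a)),c["cam_to_world"],c["K"])
    print(a,((q-[160,80])/.55).round().tolist())
print(((proj("",w(p,[[-68,-62,12],[-68,70,12]]),c["cam_to_world"],c["K"])-[160,80])/.55).round())
o=bot.get_obs();g=(o['tcp_pos']+[0,0,2]-[p[0],p[1],0])@R(p[2]);print(g)
E
```

```text
0 [[288.0, 102.0], [139.0, 355.0], [221.0, 356.0], [130.0, 238.0]]
0.05 [[291.0, 95.0], [137.0, 365.0], [223.0, 366.0], [128.0, 239.0]]
0.1 [[294.0, 87.0], [135.0, 375.0], [226.0, 375.0], [126.0, 239.0]]
0.15 [[298.0, 78.0], [133.0, 384.0], [228.0, 385.0], [123.0, 238.0]]
0.2 [[301.0, 68.0], [130.0, 394.0], [231.0, 394.0], [121.0, 236.0]]
[[  46.  268.]
 [   7. -188.]]
[-22.43665866 -63.93986595  41.18683737]
```

The jaw looks shut, or within about 0.02 rad of it: the tab's end edge is at row 357 against 355 predicted. The fingers slid down the tab with almost no force, so I'll let go and press on top of the tab to seat the jaw.

Emit:
carry_out --motion '[{"linear": [0,0,0],"twist": 0},{"linear": [0,0,0],"twist": 0},{"linear": [0,0,0],"twist": 0},{"linear": [0,0,0.15],"twist": 0},{"linear": [0,0,0.3],"twist": 0},{"linear": [0,0,0.35],"twist": 0}]' --jaw 0.5

```text
t: 8.52
tcp_pos: [500.2, -112.4, 92.9]
ee_rot: [0.792, 0.611, 0.001, 0.001]
contact_force: [0.4, 1.0, -0.3]
width: 0.5
grip_force: 0.0
```

Emit:
carry_out --motion '[{"linear": [0.006,0.02,0],"twist": 0},{"linear": [0.006,0.02,0],"twist": 0},{"linear": [0.006,0.02,0],"twist": 0},{"linear": [0.006,0.02,0],"twist": 0},{"linear": [0.006,0.02,-0.03],"twist": 0},{"linear": [0.006,0.02,-0.07],"twist": 0},{"linear": [0.006,0.02,-0.1],"twist": 0},{"linear": [0.006,0.02,-0.1],"twist": 0}]' --jaw 0

```text
t: 9.52
tcp_pos: [500.3, -109.2, 76.4]
ee_rot: [0.792, 0.611, -0.0, -0.0]
contact_force: [0.8, -0.2, 0.2]
width: 0.0
grip_force: 0.0
```

Emit:
carry_out --motion '[{"linear": [0,0,-0.02],"twist": 0},{"linear": [0,0,-0.04],"twist": 0},{"linear": [0,0,-0.055],"twist": 0},{"linear": [0,0,-0.055],"twist": 0},{"linear": [0,0,-0.055],"twist": 0}]'

```text
t: 10.15
tcp_pos: [500.7, -109.5, 69.7]
ee_rot: [0.792, 0.611, 0.0, 0.0]
contact_force: [-5.4, 1.4, 17.9]
width: 0.006
grip_force: 9.1
```

Emit:
carry_out --motion '[{"linear": [0,0,-0.005],"twist": 0},{"linear": [0,0,-0.005],"twist": 0},{"linear": [0,0,-0.005],"twist": 0}]'

```text
t: 10.52
tcp_pos: [500.8, -109.5, 69.6]
ee_rot: [0.792, 0.611, 0.0, 0.0]
contact_force: [-8.7, 1.0, 26.9]
width: -0.001
grip_force: 13.5
```

Emit:
carry_out --motion '[{"linear": [0,0,0.1],"twist": 0},{"linear": [0,0,0.3],"twist": 0},{"linear": [0,0,0.6],"twist": 0},{"linear": [0,0,0.95],"twist": 0},{"linear": [0,0,0.95],"twist": 0}]'

```text
t: 11.15
tcp_pos: [502.1, -109.8, 214.1]
ee_rot: [0.792, 0.611, 0.002, 0.003]
contact_force: [0.5, -0.3, -0.3]
width: -0.001
grip_force: 0.0
```

```bash
python3 - <<'E'
from station import bot
import cv2,numpy as np
from h import *
p=np.load("p.npy")
o=bot.get_obs();print(o['t'],o['tcp_pos'],o['contact_force'])
c=bot.capture("wrist");np.savez("pics/w4.npz",K=c["K"],T=c["cam_to_world"])
cv2.imwrite("pics/w4.png",cv2.resize(c["image"][100:340,160:480],(800,600),interpolation=cv2.INTER_CUBIC))
for n,q in dict(thumb=(44,73,145),pivot=(44,36,115),hup=(121,0,233),FL=(-68,70,12),BL=(116,70,12),jFL=(-34,32,59),jFR=(-34,-32,59),jBR=(34,-32,59),btn=(0,0,62.5),tabL=(-33,-68,53),tabR=(-11,-68,53)).items():print(n,((proj("",w(p,q),c["cam_to_world"],c["K"])[0]-[160,100])*2.5).round())
E
```

```text
11.15 [ 502.09686844 -109.76658547  214.10678359] [ 0.51153644 -0.25268058 -0.34446417]
thumb [ 494. -228.]
pivot [446. -58.]
hup [1124.  110.]
FL [ 131. -117.]
BL [ 545. -116.]
jFL [204. -32.]
jFR [207. 130.]
jBR [368. 130.]
btn [290.  52.]
tabL [211. 208.]
tabR [260. 208.]
```

View pics/w4.png

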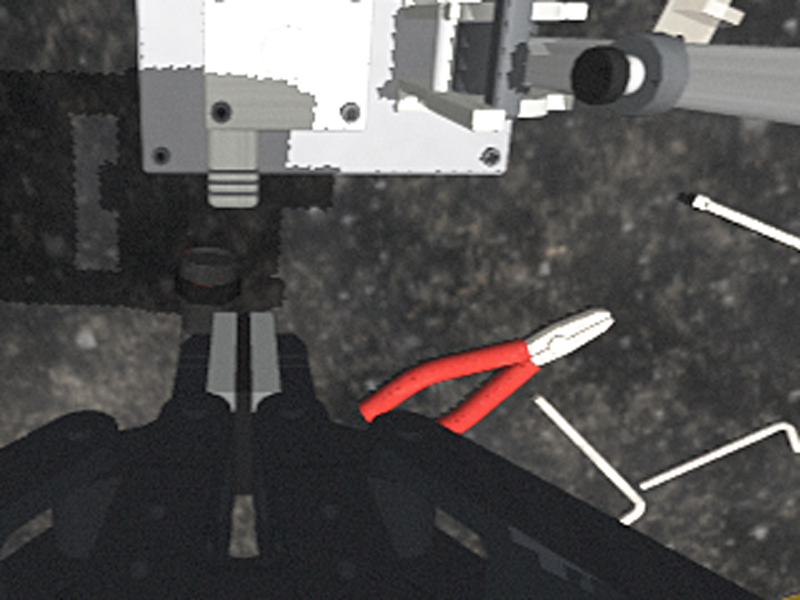

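The jaw edge and tab match the shut prediction to within 1–3 px, so the jaw is seated. Next is the catch thumb.

Emit:
carry_out --motion '[{"linear": [0.1,0.25,0.03],"twist": 0},{"linear": [0.25,0.5,0.03],"twist": 0},{"linear": [0.45,0.7,0.03],"twist": 0},{"linear": [0.646,0.798,0],"twist": 0},{"linear": [0.646,0.798,0],"twist": 0},{"linear": [0.646,0.798,0],"twist": 0}]'

```text
t: 11.95
tcp_pos: [596.5, 10.2, 209.2]
ee_rot: [0.792, 0.611, -0.001, -0.001]
contact_force: [-0.5, -0.0, -0.1]
width: -0.003
grip_force: 0.0
```

```bash
python3 - <<'E'
from station import bot
import cv2,numpy as np
from h import *
p=np.load("p.npy")
o=bot.get_obs();print(o['t'],o['tcp_pos'],(o['tcp_pos']-[p[0],p[1],0])@R(p[2]))
c=bot.capture("wrist");s=bot.capture("scene");T=c["cam_to_world"];K=c["K"]
a=cv2.resize(c["image"][140:340,160:360],(400,400),interpolation=cv2.INTER_CUBIC);b=cv2.resize(s["image"][140:280,220:360],(400,400),interpolation=cv2.INTER_CUBIC)
cv2.imwrite("pics/c5.png",np.hstack([a,b]))
for q in((44,73,145),(36,82,151),(52,82,151)):print(((proj("",w(p,q),T,K)[0]-[160,140])*2).round())
E
```

```text
11.95 [596.47997802  10.15619989 209.20494684] [ 41.49177603  79.64339753 209.20494684]
[203. 153.]
[181. 137.]
[225. 137.]
```

View pics/c5.png

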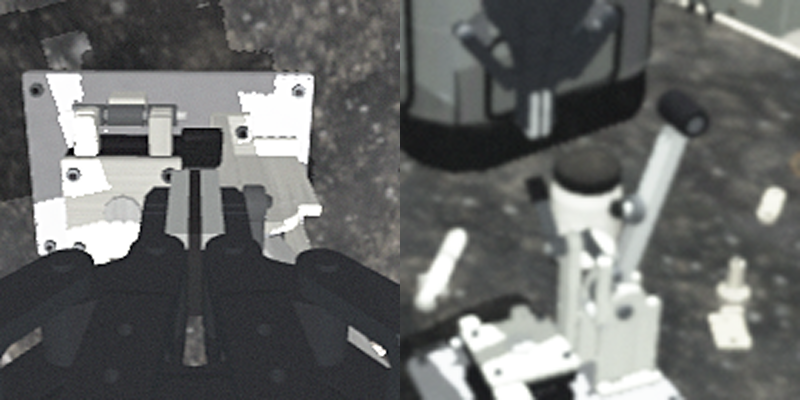

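The thumb piece is at about (201,148) in the left crop, directly ahead of the closed fingertips. I'll push it straight down.

Emit:
carry_out --motion '[{"linear": [0.012,0,-0.1],"twist": 0},{"linear": [0.012,0,-0.2],"twist": 0},{"linear": [0.012,0,-0.27],"twist": 0},{"linear": [0.012,0,-0.34],"twist": 0},{"linear": [0.012,0,-0.41],"twist": 0},{"linear": [0.012,0,-0.48],"twist": 0},{"linear": [0.012,0,-0.55],"twist": 0},{"linear": [0.012,0,-0.6],"twist": 0},{"linear": [0.012,0,-0.64],"twist": 0},{"linear": [0.012,0,-0.64],"twist": 0}]'

```text
t: 13.3
tcp_pos: [599.0, 10.4, 113.9]
ee_rot: [0.792, 0.611, -0.0, -0.0]
contact_force: [-0.2, 0.3, 0.5]
width: -0.0
grip_force: 0.0
```

Emit:
carry_out --motion '[{"linear": [0,0,-0.03],"twist": 0},{"linear": [0,0,-0.06],"twist": 0},{"linear": [0,0,-0.06],"twist": 0},{"linear": [0,0,-0.06],"twist": 0}]'

```text
t: 13.8
tcp_pos: [599.2, 10.4, 105.3]
ee_rot: [0.792, 0.611, -0.0, -0.0]
contact_force: [0.6, 0.9, 0.3]
width: -0.001
grip_force: 0.0
```

Emit:
carry_out --motion '[{"linear": [0,0,-0.02],"twist": 0},{"linear": [0,0,-0.04],"twist": 0},{"linear": [0,0,-0.04],"twist": 0}]'

```text
t: 14.18
tcp_pos: [599.6, 10.7, 99.9]
ee_rot: [0.792, 0.611, 0.001, 0.0]
contact_force: [-0.4, 2.1, 6.5]
width: -0.001
grip_force: 3.0
```

```bash
python3 - <<'E'
from station import bot
import cv2,numpy as np
from h import *
o=bot.get_obs();print(o['t'],o['tcp_pos'],o['contact_force'])
c=bot.capture("wrist");s=bot.capture("scene")
a=cv2.resize(c["image"][120:320,160:360],(400,400),interpolation=cv2.INTER_CUBIC);b=cv2.resize(s["image"][170:270,250:350],(400,400),interpolation=cv2.INTER_CUBIC)
cv2.imwrite("pics/c6.png",np.hstack([a,b]))
E
```

```text
14.175 [599.64134062  10.69751644  99.9334807 ] [-0.40192518  2.10221749  6.47153002]
```

View pics/c6.png

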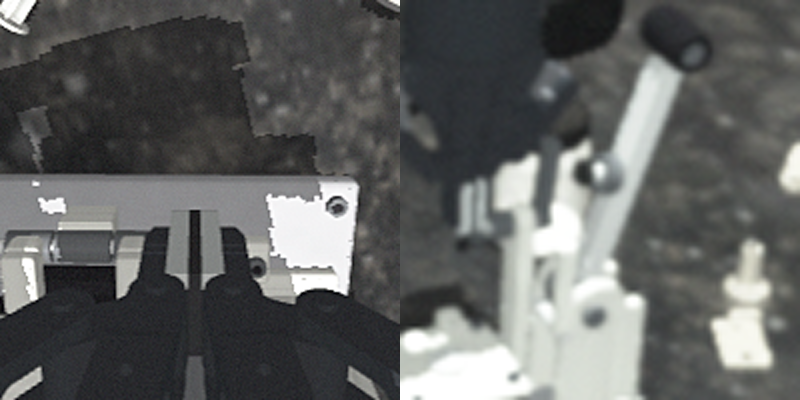

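The steel bar now stands upright beside the lever, at (548,180) in the right crop, and the push force rose at the stop, so the catch is clear. I'll lift off and go to the handle.

Emit:
carry_out --motion '[{"linear": [0,0,0.1],"twist": 0},{"linear": [0,0,0.4],"twist": 0},{"linear": [0,0,0.7],"twist": 0},{"linear": [0,0,1],"twist": 0},{"linear": [0,0,1],"twist": 0}]'

```text
t: 14.9
tcp_pos: [600.5, 10.3, 253.6]
ee_rot: [0.792, 0.611, 0.003, 0.002]
contact_force: [0.3, 0.7, -0.7]
width: -0.001
grip_force: 0.0
```

Emit:
carry_out --motion '[{"linear": [0,0,0.4],"twist": 0.1},{"linear": [0,0,0.5],"twist": 0.2},{"linear": [0.05,-0.1,0.5],"twist": 0.3},{"linear": [0.1,-0.2,0.5],"twist": 0.4},{"linear": [0.15,-0.3,0.5],"twist": 0.5},{"linear": [0.2,-0.4,0.5],"twist": 0.6},{"linear": [0.25,-0.5,0.5],"twist": 0.7},{"linear": [0.35,-0.6,0.5],"twist": 0.8},{"linear": [0.35,-0.66,0.5],"twist": 0.9},{"linear": [0.35,-0.66,0.5],"twist": 1},{"linear": [0.35,-0.66,0.5],"twist": 1},{"linear": [0.35,-0.66,0.5],"twist": 1}]' --jaw 0.8

```text
t: 16.4
tcp_pos: [651.5, -88.5, 323.9]
ee_rot: [0.129, 0.992, 0.0, -0.0]
contact_force: [-1.0, 0.1, 0.1]
width: 0.798
grip_force: 0.0
```

```bash
python3 - <<'E'
from station import bot
import cv2,numpy as np
from h import *
from scipy.spatial.transform import Rotation as Ro
p=np.load("p.npy")
o=bot.get_obs();print(o['t'],o['tcp_pos'],(o['tcp_pos']-[p[0],p[1],0])@R(p[2]),o['joint_positions'].round(2),o['width'])
y=Ro.from_quat(o['ee_rot']).as_matrix()[:,1];print("closing yaw deg",np.degrees(np.arctan2(y[1],y[0])),"press y",90+np.degrees(p[2]))
# handle alone, triangulated from the first pictures
P=[(240+337/5,160+33/5),(220+355/3.6,165+53/3.6)]
f=lambda X:np.r_[proj("top",X)[0]-P[0],proj("scene",X)[0]-P[1]]
r=least_squares(f,[653,-87,233]);print(r.x,f(r.x).round(2))
E
```

```text
16.4 [651.53645249 -88.47915476 323.94259682] [119.79388359  -1.77483459 323.94259682] [-0.21  0.5   1.25 -0.    1.4  -1.52] 0.7978484603808325
closing yaw deg 75.13889304152939 press y 75.28715821027929
[653.03082484 -88.36664827 232.57533922] [-0.25  0.29  0.32 -0.04]
```

Emit:
carry_out --motion '[{"linear": [0.007,0,-0.15],"twist": 0},{"linear": [0.007,0,-0.3],"twist": 0},{"linear": [0.007,0,-0.42],"twist": 0},{"linear": [0.007,0,-0.52],"twist": 0},{"linear": [0.007,0,-0.58],"twist": 0},{"linear": [0.007,0,-0.61],"twist": 0},{"linear": [0.007,0,-0.61],"twist": 0}]'

```text
t: 17.27
tcp_pos: [652.8, -88.6, 233.0]
ee_rot: [0.128, 0.992, -0.0, 0.0]
contact_force: [0.2, 1.5, -0.1]
width: 0.798
grip_force: 0.0
```

Emit:
carry_out --motion '[{"linear": [0,0,0],"twist": 0},{"linear": [0,0,0],"twist": 0},{"linear": [0,0,0],"twist": 0},{"linear": [0,0,0],"twist": 0},{"linear": [0,0,0],"twist": 0},{"linear": [0,0,0],"twist": 0}]' --jaw 0 --squeeze 70

```text
t: 18.02
tcp_pos: [653.3, -87.4, 233.9]
ee_rot: [0.128, 0.992, 0.001, 0.001]
contact_force: [0.3, 6.4, 3.8]
width: 0.409
grip_force: 70.0
```

```bash
python3 - <<'E'
from station import bot
import numpy as np
from h import *
p=np.load("p.npy")
o=bot.get_obs();c=o['tcp_pos'];g=(c+[0,0,2]-[p[0],p[1],0])@R(p[2]);print(o['t'],c,g,o['width']*85,o['contact_force'])
v=g[[0,2]]-[75,85];print("r",np.hypot(*v),"lean",np.arctan2(v[0],v[1]))
prev=None
for a in np.linspace(0,1.871,24):
    th=.30-a;q=w(p,[75+155*np.sin(th),0,85+155*np.cos(th)])[0]
    if prev is None: q0=q
    d=(q-q0)/150;print(round(a,2),d.round(3));prev=q
E
```

```text
18.025 [653.279384   -87.43798361 233.88384061] [121.2152347   -0.32514199 235.88384061] 34.78136264926961 [0.2799048  6.35723002 3.81843872]
r 157.80298246475724 lean 0.2972235996028003
0.0 [0. 0. 0.]
0.08 [-0.079  0.021  0.022]
0.16 [-0.159  0.042  0.036]
0.24 [-0.239  0.063  0.045]
0.33 [-0.321  0.084  0.046]
0.41 [-0.402  0.106  0.04 ]
0.49 [-0.482  0.127  0.028]
0.57 [-0.561  0.147  0.009]
0.65 [-0.639  0.168 -0.017]
0.73 [-0.714  0.187 -0.049]
0.81 [-0.786  0.206 -0.087]
0.89 [-0.855  0.225 -0.131]
0.98 [-0.921  0.242 -0.181]
1.06 [-0.982  0.258 -0.236]
1.14 [-1.039  0.273 -0.297]
1.22 [-1.091  0.286 -0.361]
1.3 [-1.137  0.299 -0.43 ]
1.38 [-1.178  0.309 -0.503]
1.46 [-1.213  0.319 -0.579]
1.55 [-1.242  0.326 -0.657]
1.63 [-1.265  0.332 -0.738]
1.71 [-1.282  0.337 -0.82 ]
1.79 [-1.292  0.339 -0.903]
1.87 [-1.295  0.34  -0.987]
```

Emit:
carry_out --motion '[{"linear": [-0.079,0.021,0.022],"twist": 0},{"linear": [-0.159,0.042,0.036],"twist": 0},{"linear": [-0.239,0.063,0.045],"twist": 0},{"linear": [-0.321,0.084,0.046],"twist": 0},{"linear": [-0.402,0.106,0.04],"twist": 0},{"linear": [-0.482,0.127,0.028],"twist": 0},{"linear": [-0.561,0.147,0.009],"twist": 0},{"linear": [-0.639,0.168,-0.017],"twist": 0},{"linear": [-0.714,0.187,-0.049],"twist": 0},{"linear": [-0.786,0.206,-0.087],"twist": 0},{"linear": [-0.855,0.225,-0.131],"twist": 0},{"linear": [-0.921,0.242,-0.181],"twist": 0}]' --squeeze 90

```text
t: 19.52
tcp_pos: [515.1, -50.8, 206.7]
ee_rot: [0.128, 0.992, 0.001, 0.001]
contact_force: [3.4, 11.9, 2.4]
width: 0.404
grip_force: 91.6
```

Emit:
carry_out --motion '[{"linear": [-0.061,0.022,-0.055],"twist": 0},{"linear": [-0.118,0.041,-0.116],"twist": 0},{"linear": [-0.17,0.054,-0.18],"twist": 0},{"linear": [-0.216,0.067,-0.249],"twist": 0},{"linear": [-0.257,0.077,-0.322],"twist": 0},{"linear": [-0.292,0.087,-0.398],"twist": 0},{"linear": [-0.321,0.094,-0.476],"twist": 0},{"linear": [-0.344,0.1,-0.557],"twist": 0},{"linear": [-0.361,0.105,-0.639],"twist": 0},{"linear": [-0.371,0.107,-0.722],"twist": 0},{"linear": [-0.371,0.107,-0.722],"twist": 0}]'

```text
t: 20.9
tcp_pos: [459.6, -35.8, 97.3]
ee_rot: [0.128, 0.992, 0.0, 0.001]
contact_force: [2.7, 7.9, 4.9]
width: 0.405
grip_force: 91.6
```

```bash
cat > st.py <<'E'
from station import bot
from h import *
p=np.load("p.npy")
o=bot.get_obs();c=o['tcp_pos'];g=(c+[0,0,2]-[p[0],p[1],0])@R(p[2]);v=g[[0,2]]-[75,85]
print(o['t'],c,g,"r",np.hypot(*v),"angle",.3-np.arctan2(v[0],v[1]),o['contact_force'],o['width'],o['grip_force'])
E
python3 st.py
```

```text
20.9 [459.64279537 -35.77073662  97.29624702] [-79.19435071   0.46917909  99.29624702] r 154.85567626049973 angle 1.778344869137206 [2.70336965 7.92590664 4.90904275] 0.405111992771464 91.56944632530212
```

Emit:
carry_out --motion '[{"linear": [-0.003,0.001,-0.03],"twist": 0},{"linear": [-0.003,0.001,-0.05],"twist": 0},{"linear": [-0.003,0.001,-0.07],"twist": 0},{"linear": [-0.003,0.001,-0.07],"twist": 0}]'

```text
t: 21.4
tcp_pos: [459.2, -35.6, 87.5]
ee_rot: [0.128, 0.992, 0.0, 0.001]
contact_force: [-0.5, 8.3, 9.7]
width: 0.404
grip_force: 92.1
```

```bash
python3 st.py
```

```text
21.4 [459.23682613 -35.63571637  87.51341215] [-79.6213003    0.49666621  89.51341215] r 154.6871597648549 angle 1.841614507099089 [-0.51342865  8.28933952  9.73703808] 0.40376992242438337 92.05419301986694
```

Emit:
carry_out --motion '[{"linear": [0,0,-0.01],"twist": 0},{"linear": [0,0,-0.02],"twist": 0},{"linear": [0,0,-0.02],"twist": 0},{"linear": [0,0,-0.02],"twist": 0}]'

```text
t: 21.9
tcp_pos: [459.3, -35.7, 85.6]
ee_rot: [0.128, 0.992, 0.0, 0.001]
contact_force: [-5.7, 9.0, 27.1]
width: 0.408
grip_force: 94.8
```

Emit:
carry_out --motion '[{"linear": [0,0,-0.01],"twist": 0},{"linear": [0,0,-0.01],"twist": 0},{"linear": [0,0,-0.01],"twist": 0}]'

```text
t: 22.28
tcp_pos: [459.4, -35.6, 85.2]
ee_rot: [0.128, 0.992, 0.0, 0.001]
contact_force: [-12.9, 10.5, 47.8]
width: 0.406
grip_force: 97.5
```

Emit:
carry_out --motion '[{"linear": [0,0,0.008],"twist": 0},{"linear": [0,0,0.008],"twist": 0},{"linear": [0,0,0.008],"twist": 0},{"linear": [0,0,0.008],"twist": 0}]'

```text
t: 22.78
tcp_pos: [459.3, -35.6, 85.5]
ee_rot: [0.128, 0.992, 0.0, 0.001]
contact_force: [-6.6, 9.1, 30.4]
width: 0.405
grip_force: 94.7
```

```bash
python3 st.py
```

```text
22.775 [459.2999961  -35.63269287  85.46106251] [-79.56096951   0.51563416  87.46106251] r 154.58056192456368 angle 1.8548747486573105 [-6.59004916  9.09780709 30.42249301] 0.4048528899976278 94.67342734336853
```

```bash
python3 -c "
from station import bot
print(bot.finish_job())"
```

```text
the job is handed in; nothing more can be done
None
```

The job is handed in at about 23 s: the jaw was seated shut, then the catch was flipped clear, and the lever is held gripped at its down stop with about 30 N. The stop and final hold were judged from force and position readings, since all 10 pictures were used by then.

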